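# Raise the dust hood's window to the green band and switch the extraction on

## Robot

A 7-joint arm with a two-finger parallel gripper is mounted at the origin on the work surface. World frame = base frame: x ahead of the robot, y to its left, z up, the work surface at z = 0. Lengths are in m, angles in rad, forces in N, time in s.
With the tool pointing down it reaches from about 0.425 to 0.95 m from the base axis. Payload 16.7 kg.
Tool frame: the origin (TCP) lies at the very end of the fingers, on their centre line; the grasp point (between the pads) lies 19 mm behind it; z points along the fingers, y is the line along which they close (so a half turn about z gives the same grasp; the last joint's range is limited). The gripper opens to 94 mm and grips with 3 to 60 N. Pads are 16 mm wide; open, the fingers measure 119 mm over their backs; the gripper's body (75 mm by 177 mm) begins 78 mm behind the grasp point.
Start: joints at [-1.306, 0.426, 0.074, 1.606, -0.034, 1.111, -0.067], TCP at [0.272, 0.618, 0.178] pointing down, gripper open.
Joint ranges: [-2.85, 2.85], [-0.5, 2.14], [-1.23, 1.37], [0.21, 2.46], [-1.02, 4.16], [0.16, 2.05], [-2.73, 2.73]. Speed limits (rad/s): [1.89, 1.89, 2.39, 2.39, 3.01, 3.01, 3.01].

## Interface

Orientations are given as a unit quaternion [x, y, z, w].
In Python, from cell import robot gives the robot as it stands.
- The arm moves only by the shell command python3 -m jog 'ROWS'. ROWS is JSON, a list of rows, each a list of 7 numbers: the shift along the tool's x, y, z in units of 0.3 m (1.0 is 0.3 m), then the turn, a rotation vector about the tool's x, y, z in units of 0.12 rad (1.0 is 0.12 rad), then the closure, from -1 (fully open) to 1 (shut). In form: [[dx, dy, dz, rx, ry, rz, fingers], ...]. A call has exactly 10 rows; each row shifts and turns the commanded pose from where the row before left it, along the tool's axes as they then stand; what a row does not reach is not made up. A row lasts 1/10 s, in which the tool goes at most 50 mm and 8.59 degrees, less where a joint would pass 70% of its speed; a pose out of reach is approached as far as the arm can. A call with a number of a shift or a turn outside -1 to 1 is refused whole. A call with a gripper value outside its range is refused whole. The fingers move at their own pace and stop on an object; the grip force is fixed at half the most. Time passes only in rows, so rows that do not move let the fingers close, or fill a call up. It gives the time, the measured TCP pose, the force, the opening and the grip force at its end, in the units of the state.
- robot.observe(): the state, without advancing time (a new reading comes with each control period).
- robot.grab_frame(name): name is "side" or "top" or "wrist"; returns the picture (480x640x3 uint8, blue, green, red); there is no depth.
- robot.camera_params(name): a dict with "fx", "fy", "cx", "cy" (pixels), "k1" (the pictures are not rectified: a ray, as slopes to the right and down, at radius r is drawn at 1 + k1 r^2 times it, then the intrinsics apply), "pose" (4x4, takes a point from camera to world coordinates). Camera axes: x right, y down, z forward; pixel columns grow to the right and rows downward; lengths in m; the calibration is good to about 2 mm. A picture is of the moment at which its call begins: read the wrist's pose just before it. camera_params takes no time and is no camera call; for the wrist camera it gives the pose at the moment of the call.
- robot.job_done(): hands the job in; it is judged then, once.
Trained networks look in the newest picture that a camera, given by its name, has taken for a name from the list of things; names that differ only in an ending like _2 or _b are one class to them, and where a whole thing is asked for, a point or a joint stands for the part that bears it (a point fixed in the world has none). Each returns a list of dicts, best first, with "score" (0 to 1); they miss things now and then, are a little off and sometimes report something else, mostly with a low value. They report only what shows in the picture. A call takes as long as a camera call. They do not tell look-alikes from the thing itself.
- robot.find_in(query, camera): "location" ([x, y, z] in m, in the coordinates of the camera as it stood for that picture, good to about 4 mm: the middle of the surface that is visible of it).
- robot.place_of(query, camera): "location" ([x, y, z] in m, in the coordinates of the camera as it stood for that picture, good to about 4 mm: a listed point, or the origin of a listed thing).
The state is a dict: "time": time; "joint_pos": joint angles; "joint_velocities": joint speeds; "joint_torque": joint torques, N m; "tcp_pos": TCP position; "ee_rot": TCP orientation; "contact_force": force on the tool from outside, world axes, zero at the start; "wrist_torque": the same for the moment, N m; "width": finger opening in m; "grasp_force": force on a finger pad.
Only numpy, scipy, OpenCV 4.12 (cv2) and the standard library are available. Lean on these libraries where they do the work, as an engineer would, in place of code of your own. Each camera call takes 0.05 s, during which the arm holds its last target. There are 200 camera calls.

## Task

Get the small dust hood ready for sieving: with the fingertips beneath the blue lip of its sliding window, push the window up until the red pointer stands inside the green band on the side rail, and leave it there. Then press the green button beside the hood all the way in and move away. Grip nothing, do not press on the window pane, and leave the brass sieves, the bowl and the brush where they are.

Things in the scene. Friction and masses are not known exactly. Their poses are not given: they have to be found in the camera images.
- hood: White benchtop dust hood, fixed, 360 mm deep (x), 360 wide (y), 300 high. Origin: centre of its underside; the front looks along own -x. The front slopes back at 45 degrees from own x = -170, z = 20 mm to x = 110, z = 300: up the slope is own (.707, 0, .707), out of it (-.707, 0, .707). White rails 28 mm wide edge the slope at own y = +-166 mm. Below the window it is open, above a 20 mm sill
- sash (a joint): The sliding window: how far it has slid up the slope, m (0 = lowest, with 60 mm of open slope between foot and lip; 0.175 = top stop). Counterweighted: it stays wherever it is left, and takes roughly 2 to 6 N to push. At the start it stands at 0 to 0.04
- lip_under (a point): Middle of the underside of the window's lip, 22 mm out of the slope. The point's own z axis points up the slope (direction of travel), its -x out of the slope, its y along the lip. It moves with the window
- sash_lip: The blue lip along the window's lower edge: a flange 300 mm long (y), 12 mm thick, standing out to 38 mm from the slope; its flat underside, square to the slope, is the face to push. Origin: middle of the lower edge, 4 mm out of the slope; axes as lip_under
- sash_bead: Blue bead, 10 mm wide and 8 mm high, on top of the lip along its length; the origin and axes coincide with those of the lip. Fingers that load bead and lip at once are gripping it
- sash_glass: The clear pane of the window above the lip, 268 mm by 136 mm, in an aluminium frame; the origin and axes coincide with those of the lip. Not to be pressed
- pointer (a point): Tip area of the red pointer on the window, over the side rail at the hood's own +y side, 80 mm up the slope from the lip's underside. It moves with the window; axes as lip_under
- band_mid (a point): Centre of the green band on that side rail: 20 mm long along the slope (10 mm either way), 28 mm wide. Its own z axis points up the slope. The band does not move in a run, but is set to a different height each time, 60 to 160 mm of window travel above the pointer's start
- fan (a joint): The green push button: how far it is pressed in, m (0 = out, 0.006 = fully in, taking 5 N; it springs back)
- fan_top (a point): Centre of the top face of the green push button, 36 mm across, 18 mm above the bench, in a round grey housing fixed on the bench to the left or the right of the hood; it is pressed straight down
- sieve: Open brass sieve standing inside the hood, 110 mm across, 45 mm high. Origin: centre of its underside
- stack: Lidded stack of two brass sieves, 102 mm across, 105 mm high with its black knob, on the other side of the hood from the button. Origin: centre of its underside
- bowl: White plastic bowl, 90 mm across, 42 mm high, on the bench before the hood. Origin: centre of its underside
- brush: Small hand brush lying on the bench before the hood, about 200 mm long along its own x. Origin: centre of its underside
Things that resemble listed ones, but are neither listed nor needed, are in the scene too. Of the things that look like the brush, the larger one is meant.

How it is judged:
By the outcome, as a careful person would: the job done as asked, in the order asked, and still so for the second after the job is handed in, with the robot touching nothing.
It also fails if it takes over 50 s, if anything falls off the work surface, if the arm or the gripper's body presses on something with over 40 N, if the wrist force passes 120 N, or if a joint passes its speed limit or range.

## Working session

There is one attempt and no reset: what is moved stays moved. The work goes in short steps, Python scripts to look and compute and a shell command to move; the robot and the scene stay as the last step left them, time stands still between calls to the robot, and variables do not carry over. Pictures are saved under pics/ and viewed, at most 10 in all, crops included, and the job is handed in when it is done.

```bash
mkdir -p pics; cat > h.py <<'E'
import numpy as np, cv2
from cell import robot
def W(cam,p,P=None):
    P=robot.camera_params(cam)["pose"] if P is None else P
    P=np.array(P); return P[:3,:3]@np.array(p)+P[:3,3]
def px(cam,w):
    c=robot.camera_params(cam);P=np.array(c["pose"]);q=P[:3,:3].T@(np.array(w)-P[:3,3])
    a=q[:2]/q[2];a=a*(1+c["k1"]*(a@a));return np.round([c["fx"]*a[0]+c["cx"],c["fy"]*a[1]+c["cy"]])
E
python3 - <<'E'
from h import *
s=robot.observe();print(s["time"],s["tcp_pos"],s["ee_rot"],s["contact_force"])
for c in("side","top"):
    cv2.imwrite(f"pics/{c}0.png",robot.grab_frame(c))
    for q in("hood","lip_under","pointer","band_mid","fan_top","stack","bowl","brush","sieve"):
        for r in robot.place_of(q,c)[:2]:
            w=W(c,r["location"]);print(c,q,round(r["score"],2),w.round(3),px(c,w))
print(robot.observe()["time"])
E
```

```text
0.0 [0.27187094 0.61730935 0.17709197] [ 2.05936300e-01  9.78565193e-01 -6.30241750e-04 -8.34686078e-05] [-0.37752078 -0.34772494 -0.01733264]
side hood 0.75 [ 0.657 -0.047  0.003] [403. 266.]
side lip_under 0.69 [ 0.519 -0.063  0.085] [352. 265.]
side pointer 0.88 [0.567 0.107 0.133] [332. 190.]
side pointer 0.54 [ 0.349 -0.147  0.001] [293. 358.]
side band_mid 0.6 [0.636 0.115 0.206] [360. 150.]
side fan_top 0.7 [0.454 0.354 0.026] [240. 183.]
side stack 0.59 [ 0.428 -0.344  0.001] [389. 425.]
side stack 0.54 [0.567 0.108 0.134] [331. 189.]
side bowl 0.61 [ 0.347 -0.146  0.001] [292. 358.]
side brush 0.85 [ 0.186  0.289 -0.   ] [141. 242.]
side brush 0.66 [0.348 0.16  0.001] [229. 253.]
top hood 0.95 [ 0.656 -0.052  0.002] [336. 168.]
top lip_under 0.65 [ 0.516 -0.063  0.08 ] [343. 225.]
top pointer 0.85 [0.566 0.11  0.128] [258. 196.]
top band_mid 0.52 [0.636 0.115 0.195] [253. 153.]
top fan_top 0.74 [0.452 0.348 0.022] [151. 257.]
top stack 0.87 [ 0.424 -0.341  0.001] [468. 273.]
top bowl 0.72 [ 0.344 -0.142  0.001] [377. 309.]
top brush 0.69 [0.348 0.162 0.003] [237. 306.]
top brush 0.69 [ 0.187  0.289 -0.003] [177. 381.]
top sieve 0.62 [ 0.704 -0.052  0.015] [337. 145.]
top sieve 0.24 [0.449 0.353 0.023] [148. 258.]
1.0
```

View pics/side0.png

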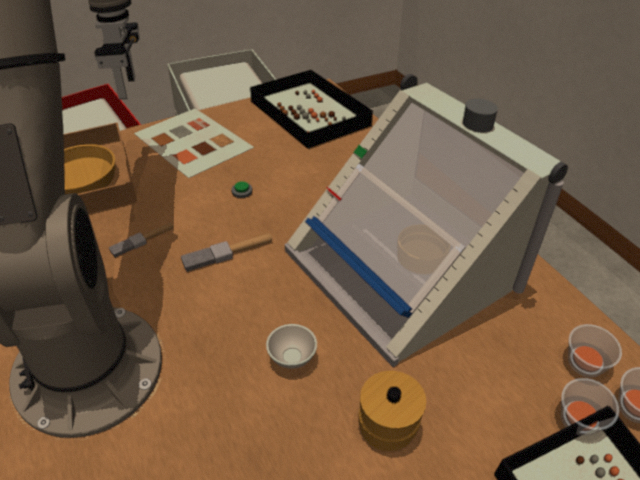

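View pics/top0.png

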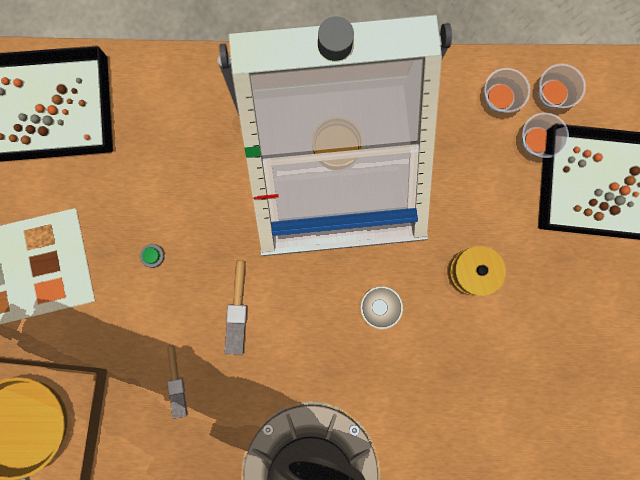

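Side view: red pointer (334,194), green band (361,152), lip (310,222)–(408,308), button (241,187). Top view: pointer (265,197), band (253,152), button (151,256). The hood is yawed about +0.08 rad.

Possible look-alikes: two brushes, the large one at top (236,310) and the small one at (177,385). There is only one blue lip, one green button and one band, so those choices are clear. I'll lift, yaw and close the fingers first.

```bash
python3 -m jog '[[0,0,-0.05,0,0,-0.41,0.85],[0,0,-0.05,0,0,-0.41,0.85],[0,0,-0.05,0,0,-0.41,0.85],[0,0,-0.05,0,0,-0.41,0.85],[0,0,-0.05,0,0,-0.41,0.85],[0,0,-0.05,0,0,-0.41,0.85],[0,0,-0.05,0,0,-0.41,0.85],[0,0,-0.05,0,0,-0.41,0.85],[0,0,-0.05,0,0,-0.41,0.85],[0,0,-0.05,0,0,-0.41,0.85]]'
cat > m.py <<'E'
# hood model fit from the two fixed cameras + tool-axis deltas
from h import *
from scipy.spatial.transform import Rotation as Rn
import sys
def delta(target):
    s=robot.observe();R=Rn.from_quat(s["ee_rot"]).as_matrix()
    return (R.T@(np.array(target)-s["tcp_pos"])/0.3)
def turn(zdir,ydir):
    z=np.array(zdir,float);z/=np.linalg.norm(z);y=np.array(ydir,float);y-=y@z*z;y/=np.linalg.norm(y)
    T=np.column_stack([np.cross(y,z),y,z]);s=robot.observe()
    return (Rn.from_quat(s["ee_rot"]).inv()*Rn.from_matrix(T)).as_rotvec()/0.12
E
python3 -c "
from m import *
print(delta([.43,-.06,.33]),robot.observe()['joint_pos'])"
```

```text
time: 2.0
tcp_pos: [0.272, 0.6176, 0.3284]
ee_rot: [-0.04, 0.999, -0.0, -0.0]
contact_force: [0.1, 0.2, -0.4]
width: 0.0173
grasp_force: 0.0
[-0.34641308 -2.29331814 -0.00520398] [-1.24863735e+00  3.41583233e-01 -3.60042170e-03  1.40203911e+00
  1.19910348e-03  1.39802989e+00  3.97662903e-01]
```

```bash
python3 -m jog '[[-0.03,-0.16,0,0,0,0,0.85],[-0.03,-0.16,0,0,0,0,0.85],[-0.03,-0.16,0,0,0,0,0.85],[-0.03,-0.16,0,0,0,0,0.85],[-0.03,-0.16,0,0,0,0,0.85],[-0.03,-0.16,0,0,0,0,0.85],[-0.03,-0.16,0,0,0,0,0.85],[-0.03,-0.16,0,0,0,0,0.85],[-0.03,-0.16,0,0,0,0,0.85],[-0.03,-0.16,0,0,0,0,0.85]]'
python3 -m jog '[[0,-0.12,0,0,-0.65,0,0.85],[0,-0.12,0,0,-0.65,0,0.85],[0,-0.12,0,0,-0.65,0,0.85],[0,-0.12,0,0,-0.65,0,0.85],[0,-0.12,0,0,-0.65,0,0.85],[0,-0.1,0,0,-0.65,0,0.85],[0,0,0,0,-0.65,0,0.85],[0,0,0,0,-0.65,0,0.85],[0,0,0,0,-0.65,0,0.85],[0,0,0,0,-0.65,0,0.85]]'
python3 - <<'E'
from m import *
s=robot.observe();print(s['joint_pos'].round(2),Rn.from_quat(s['ee_rot']).as_matrix().round(2))
cv2.imwrite("pics/w1.png",robot.grab_frame("wrist"))
for c in("wrist","top"):
  for q in("lip_under","pointer","band_mid","hood"):
    if c=="top": continue
    for r in robot.place_of(q,c)[:1]:
        w=W(c,r["location"]);print(c,q,round(r["score"],2),w.round(4),px(c,w))
E
```

```text
time: 3.0
tcp_pos: [0.3989, 0.144, 0.328]
ee_rot: [-0.039, 0.999, 0.0, 0.0]
contact_force: [0.5, -0.3, -0.1]
width: 0.0071
grasp_force: 0.0
time: 4.0
tcp_pos: [0.4056, -0.0325, 0.3296]
ee_rot: [-0.044, 0.967, 0.024, 0.248]
contact_force: [-0.2, -0.1, 0.1]
width: 0.007
grasp_force: 0.0
[ 0.07 -0.49 -0.05  2.27 -0.13  0.87  1.74] [[-0.87 -0.1   0.48]
 [-0.07  1.    0.07]
 [-0.48  0.02 -0.88]]
wrist lip_under 0.66 [ 0.511  -0.0683  0.0828] [280. 178.]
wrist pointer 0.6 [0.5624 0.103  0.1322] [412. 242.]
wrist band_mid 0.74 [0.637  0.1152 0.1972] [416. 319.]
wrist hood 0.72 [ 0.6522 -0.0506 -0.0025] [290. 220.]
```

View pics/w1.png

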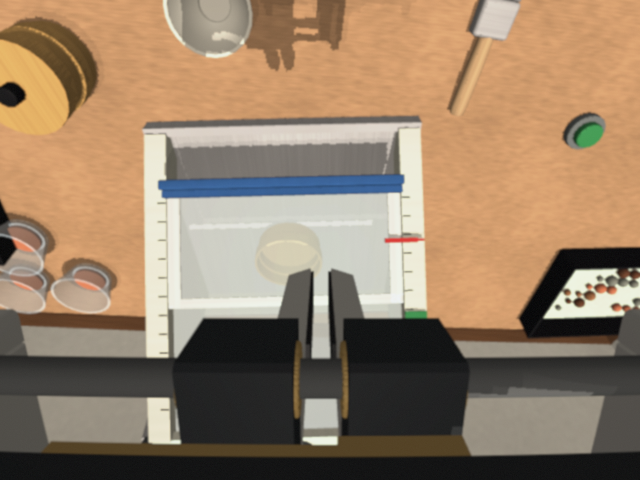

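```bash
python3 -c "
from m import *
print(delta([.44,-.07,.13]),turn([.704,.06,-.707],[-.085,.996,0]))"
```

```text
[ 0.2283584  -0.15071336  0.62872685] [ 0.21631939 -2.36577414 -0.05215349]
```

The wrist view matches the network's points: lip at row 185, pointer (405,239), band (415,315), button (588,132). I'll go down to the front of the opening, then tilt the rest of the way.

```bash
python3 -m jog '[[0.023,-0.015,0.063,0,0,0,0.85],[0.023,-0.015,0.063,0,0,0,0.85],[0.023,-0.015,0.063,0,0,0,0.85],[0.023,-0.015,0.063,0,0,0,0.85],[0.023,-0.015,0.063,0,0,0,0.85],[0.023,-0.015,0.063,0,0,0,0.85],[0.023,-0.015,0.063,0,0,0,0.85],[0.023,-0.015,0.063,0,0,0,0.85],[0.023,-0.015,0.063,0,0,0,0.85],[0.023,-0.015,0.063,0,0,0,0.85]]'
python3 -m jog '[[0,0,0,0.03,-0.3,0,0.85],[0,0,0,0.03,-0.3,0,0.85],[0,0,0,0.03,-0.3,0,0.85],[0,0,0,0.03,-0.3,0,0.85],[0,0,0,0.03,-0.3,0,0.85],[0,0,0,0.03,-0.3,0,0.85],[0,0,0,0.03,-0.3,0,0.85],[0,0,0,0.03,-0.3,0,0.85],[0,0,0,0,0,0,0.85],[0,0,0,0,0,0,0.85]]'
python3 -c "
from m import *
s=robot.observe();print(s['joint_pos'].round(2),Rn.from_quat(s['ee_rot']).as_matrix()[:,2].round(2))
u=np.array([.704,.06,.707]);n=np.array([-.704,-.06,.707]);L=np.array([.515,-.065,.0825])
for t in (L-.03*u+.06*n,L-.03*u-.01*n):print(t,delta(t),turn([.704,.06,-.707],[-.085,.996,0]))"
```

```text
time: 5.25
tcp_pos: [0.4307, -0.0591, 0.1752]
ee_rot: [-0.049, 0.968, 0.02, 0.246]
contact_force: [-0.4, 0.2, 0.6]
width: 0.007
grasp_force: 0.0
time: 6.25
tcp_pos: [0.4533, -0.0661, 0.2136]
ee_rot: [-0.044, 0.949, 0.021, 0.312]
contact_force: [-1.2, -0.0, -0.3]
width: 0.0072
grasp_force: 0.0
[ 1.   -0.32 -0.67  2.46 -0.98  0.53  2.73] [ 0.59  0.07 -0.8 ]
[ 0.45164 -0.0704   0.10371] [ 0.22270969 -0.01825623  0.29066032] [ 0.13693709 -1.25101684  0.00279982]
[ 0.50092 -0.0662   0.05422] [ 0.18783118 -0.02208     0.52123006] [ 0.13693709 -1.25101684  0.00279982]
```

The direct 45° tilt is running into joint limits. I'll fit a kinematic model from the recorded poses and use it to choose a reachable tool direction.

```bash
cat > kin.py <<'E'
from m import *
from scipy.optimize import least_squares
import itertools,json
D=[([-1.306,.426,.074,1.606,-.034,1.111,-.067],[.2719,.6173,.1771],[.205936,.978565,-.00063,-.00008]),
([-1.24864,.34158,-.0036,1.40204,.0012,1.39803,.39766],[.272,.6176,.3284],[-.04,.999,0,0]),
([.07,-.49,-.05,2.27,-.13,.87,1.74],[.4056,-.0325,.3296],[-.044,.967,.024,.248]),
([1.,-.32,-.67,2.46,-.98,.53,2.73],[.4533,-.0661,.2136],[-.044,.949,.021,.312])]
def fk(p,S,q):
    h,L1,L2,T,e1,e2,e3,c1,c7=p; R=Rn.identity();x=np.array([0,0,h])
    z=lambda a:Rn.from_euler('z',a);y=lambda a:Rn.from_euler('y',a)
    R=z(S[0]*q[0]+c1)*y(q[1])*z(S[1]*q[2]); x=x+R.apply([e1,0,L1])
    R=R*y(q[3]); x=x+R.apply([e2,0,0]); R=R*z(S[2]*q[4]); x=x+R.apply([0,0,L2])
    R=R*y(q[5]); x=x+R.apply([e3,0,T]); R=R*z(S[3]*q[6]+c7)
    return x,R
def res(p,S): 
    o=[]
    for q,x,r in D:
        X,R=fk(p,S,q);o+=list(X-x)+list(.3*(R.inv()*Rn.from_quat(r)).as_rotvec())
    return np.array(o)
if __name__=="__main__":
    best=None
    for S in itertools.product([1,-1],repeat=4):
        for c7 in(0,1.57,3.14,-1.57):
            f=least_squares(lambda p:np.r_[res(p,S),.002*p[4:7]],[.4,.4,.4,.3,0,0,0,0,c7])
            if best is None or f.cost<best[0]: best=(f.cost,S,f.x)
    print(best,np.abs(res(best[2],best[1])).max());json.dump([best[2].tolist(),best[1]],open("kin.json","w"))
E
python3 kin.py
```

```text
(np.float64(0.0005075996944273422), (-1, -1, -1, -1), array([ 0.28590473,  0.54046399,  0.49910045,  0.34135616,  0.01834551,
        0.03400734,  0.00350966, -0.09458224,  1.4836823 ])) 0.01923142472477219
```

```bash
cat > scan.py <<'E'
from kin import *
p,S=json.load(open("kin.json"))
lo=np.array([-2.85,-.5,-1.23,.21,-1.02,.16,-2.73])+.04;hi=np.array([2.85,2.14,1.37,2.46,4.16,2.05,2.73])-.04
u=np.array([.704,.06,.707]);n=np.array([-.704,-.06,.707]);yl=np.array([-.085,.996,0]);L=np.array([.515,-.065,.0825])
def ik(t,R,seeds):
    b=None
    for s in seeds:
        f=least_squares(lambda q:np.r_[(lambda X:np.r_[X[0]-t,.3*(X[1].inv()*R).as_rotvec()])(fk(p,S,q)),.001*(q-(lo+hi)/2)],np.clip(s,lo+.01,hi-.01),bounds=(lo,hi),max_nfev=60)
        X=fk(p,S,f.x);e=np.linalg.norm(X[0]-t)+.3*(X[1].inv()*R).magnitude()
        if b is None or e<b[0]: b=(e,f.x)
    return b
if __name__=="__main__":
    rng=np.random.default_rng(0);seeds=[robot.observe()["joint_pos"],[.07,-.49,-.05,2.2,-.13,.87,1.]]+[rng.uniform(lo,hi) for _ in range(2)]
    for off in(-.08,.08):
     for a in(-70,-50,-30,30,50,70):
      for roll in(0,90,180,270):
        d=-np.cos(np.radians(a))*n+np.sin(np.radians(a))*yl
        c,s=np.cos(np.radians(roll)),np.sin(np.radians(roll));x=-u*c+np.cross(d,-u)*s
        R=Rn.from_matrix(np.column_stack([x,np.cross(d,x),d]))
        e=[ik(L+off*yl+k*u-.01*n,R,seeds) for k in(-.03,.09)]
        if max(e[0][0],e[1][0])<.03: print(off,a,roll,[round(float(i[0]),3) for i in e],e[0][1].round(1),e[1][1].round(1))
E
time python3 scan.py
```

```text
-0.08 -70 0 [0.0, 0.0] [-0.4  0.8 -0.1  2.2  1.5  1.4 -0.8] [-0.4  0.7 -0.1  2.1  1.5  1.4 -0.5]
-0.08 -70 90 [0.0, 0.0] [-0.4  0.8 -0.1  2.2  1.5  1.4 -2.4] [-0.4  0.7 -0.1  2.1  1.5  1.4 -2.1]
-0.08 -70 180 [0.0, 0.0] [-0.4  0.8 -0.1  2.2  1.5  1.4  2.3] [-1.4  1.4  1.3  2.1  0.   0.5 -2.6]
-0.08 -70 270 [0.0, 0.0] [-0.4  0.8 -0.1  2.2  1.5  1.4  0.8] [-0.3  0.7 -0.1  2.1  1.5  1.4  1.1]
-0.08 -50 0 [0.0, 0.0] [-0.2  0.7 -0.2  2.4  1.9  1.2 -0.9] [-0.2  0.5 -0.2  2.3  1.7  1.1 -0.5]
-0.08 -50 90 [0.0, 0.0] [-0.   0.7 -0.4  2.4  1.9  1.3 -2.4] [-0.1  0.5 -0.2  2.3  1.7  1.1 -2.1]
-0.08 -50 180 [0.0, 0.0] [-0.4  0.6  0.   2.4  1.8  1.1  2.2] [-0.3  0.5 -0.1  2.3  1.7  1.   2.6]
-0.08 -50 270 [0.0, 0.0] [-0.3  0.6 -0.1  2.4  1.9  1.1  0.7] [-0.3  0.5 -0.1  2.3  1.7  1.   1. ]
-0.08 30 0 [0.0, 0.0] [ 1.7  1.1 -1.2  2.2  0.1  0.4  2.6] [ 1.5  0.8 -1.2  2.1 -0.3  0.5  2.7]
-0.08 30 90 [0.0, 0.0] [ 1.6  0.9 -1.1  2.2 -0.3  0.5  1.4] [ 1.5  0.8 -1.1  2.1 -0.4  0.5  1.2]
-0.08 30 180 [0.0, 0.0] [ 1.7  1.1 -1.2  2.2  0.1  0.4 -0.6] [ 1.5  0.8 -1.2  2.1 -0.3  0.5 -0.5]
-0.08 30 270 [0.0, 0.0]
[... 2041 characters left out ...]
0.0] [ 1.4  1.1 -1.1  2.2 -0.3  0.5  1.4] [ 1.3  1.  -1.2  2.1 -0.3  0.6  1.1]
0.08 50 180 [0.0, 0.0] [ 1.5  1.3 -1.2  2.2  0.1  0.5 -0.6] [ 1.3  1.  -1.2  2.1 -0.3  0.6 -0.4]
0.08 50 270 [0.0, 0.0] [ 1.1  0.8 -0.6  2.2 -1.   0.8 -1.2] [ 1.   0.7 -0.7  2.1 -1.   0.9 -1.5]
0.08 70 0 [0.0, 0.0] [ 1.4  1.5 -1.2  2.   0.1  0.9  2.6] [ 1.3  1.3 -1.2  1.8 -0.2  1.   2.7]
0.08 70 90 [0.0, 0.0] [ 1.2  1.2 -0.9  2.  -0.4  1.   1.5] [ 1.2  1.1 -1.   1.9 -0.4  1.   1.3]
0.08 70 180 [0.0, 0.0] [ 1.4  1.3 -1.   2.  -0.2  0.9 -0.3] [ 1.3  1.2 -1.1  1.9 -0.3  1.  -0.4]
0.08 70 270 [0.0, 0.0] [ 0.8  0.9 -0.3  2.  -0.9  1.3 -1.2] [ 0.7  0.8 -0.3  1.9 -1.   1.4 -1.4]
real	0m52.337s
user	0m52.274s
sys	0m0.192s
```

```bash
cat > s2.py <<'E'
from scan import *
s=robot.observe();P=np.array(robot.camera_params("wrist")["pose"])
print("cam in tool",Rn.from_quat(s["ee_rot"]).inv().apply(P[:3,3]-s["tcp_pos"]).round(3))
seeds=[[-.5,.7,-.3,2.3,1.5,1.3,-.8]]
for off in(.03,.07):
 for a in(-35,-40,-45):
    d=-np.cos(np.radians(a))*n+np.sin(np.radians(a))*yl
    R=Rn.from_matrix(np.column_stack([-u,np.cross(d,-u),d]))
    e=[ik(L+off*yl+k*u-.01*n+m*d,R,seeds) for k,m in((-.03,-.12),(-.03,0),(.09,0))]
    print(off,a,[round(float(i[0]),3) for i in e],*[i[1].round(2) for i in e],d.round(3))
E
python3 s2.py
```

```text
cam in tool [ 0.073  0.001 -0.207]
0.03 -35 [0.051, 0.031, 0.0] [-1.97  0.83  1.33  2.42  0.37  0.4   0.23] [ 0.44  1.07 -1.19  2.42  1.99  1.77 -0.59] [-0.24  0.34 -0.27  2.32  1.68  0.89 -0.51] [ 0.625 -0.522 -0.579]
0.03 -40 [0.021, 0.009, 0.0] [-1.88  0.71  1.12  2.42  0.79  0.54 -0.24] [ 0.41  1.14 -1.19  2.42  2.    1.91 -0.62] [-0.29  0.4  -0.27  2.28  1.62  1.   -0.5 ] [ 0.594 -0.594 -0.542]
0.03 -45 [0.0, 0.0, 0.0] [-0.58  0.47 -0.39  2.4   1.34  1.28 -0.75] [-0.38  0.63 -0.3   2.39  1.68  1.2  -0.86] [-0.33  0.45 -0.26  2.24  1.56  1.11 -0.5 ] [ 0.558 -0.662 -0.5  ]
0.07 -35 [0.026, 0.014, 0.0] [-2.    0.69  1.21  2.42  0.68  0.51 -0.12] [ 0.34  1.07 -1.19  2.42  1.94  1.8  -0.66] [-0.31  0.36 -0.3   2.29  1.6   0.95 -0.5 ] [ 0.625 -0.522 -0.579]
0.07 -40 [0.0, 0.0, 0.0] [-0.6   0.41 -0.44  2.41  1.32  1.23 -0.74] [-0.4   0.59 -0.34  2.4   1.67  1.16 -0.86] [-0.35  0.42 -0.3   2.25  1.54  1.06 -0.49] [ 0.594 -0.594 -0.542]
0.07 -45 [0.0, 0.0, 0.0] [-0.64  0.49 -0.42  2.34  1.27  1.32 -0.74] [-0.46  0.64 -0.31  2.35  1.58  1.22 -0.83] [-0.39  0.47 -0.29  2.2   1.49  1.16 -0.49] [ 0.558 -0.662 -0.5  ]
```

```bash
python3 -c "
from m import *
print(delta([.44,.2,.36]),turn([0,0,-1],[-.085,.996,0]))"
```

```text
[-0.31599991  0.89297773 -0.3598628 ] [0.12685755 5.29118068 0.05554642]
```

```bash
python3 -m jog '[[-0.04,0.1,-0.04,0,0.5,0,0.85],[-0.04,0.1,-0.04,0,0.5,0,0.85],[-0.04,0.1,-0.04,0,0.5,0,0.85],[-0.04,0.1,-0.04,0,0.5,0,0.85],[-0.03,0.1,-0.04,0,0.5,0,0.85],[-0.03,0.1,-0.04,0,0.5,0,0.85],[-0.03,0.1,-0.04,0,0.5,0,0.85],[0,0.1,-0.04,0,0.5,0,0.85],[0,0.1,-0.04,0,0.6,0,0.85],[0,0,0,0,0.6,0,0.85]]'
python3 -c "
from scan import *
s=robot.observe();print(s['joint_pos'].round(3))
X,R=fk(p,S,s['joint_pos']);print(X-s['tcp_pos'],(R.inv()*Rn.from_quat(s['ee_rot'])).as_rotvec())
a=np.radians(-42);d=-np.cos(a)*n+np.sin(a)*yl
R=Rn.from_matrix(np.column_stack([-u,np.cross(d,-u),d]));print(R.as_matrix().round(3),R.as_quat())
print(((Rn.from_quat(s['ee_rot']).inv()*R).as_rotvec()/.12).round(2))
t=L+.085*yl-.03*u-.008*n
for b in (.2,.12,0):
  g=ik(t-b*d,R,[[-.5,.7,-.3,2.3,1.5,1.3,-.8]]);print(b,(t-b*d).round(3),delta(t-b*d).round(3),g[0].round(3),g[1].round(2))
"
```

```text
time: 7.25
tcp_pos: [0.451, 0.1763, 0.339]
ee_rot: [-0.049, 0.998, 0.011, 0.033]
contact_force: [-1.1, -1.6, 1.1]
width: 0.007
grasp_force: 0.0
[ 7.380e-01 -1.000e-03 -1.210e+00  1.790e+00  7.000e-03  1.284e+00
  1.195e+00]
[0.03072541 0.01291458 0.00484189] [-0.0063051  0.0014186 -0.0072473]
[[-0.704  0.408  0.58 ]
 [-0.06   0.781 -0.622]
 [-0.707 -0.473 -0.525]] [ 0.1004515   0.86754798 -0.31557206  0.37105831]
[ 6.03 -5.71  2.25]
0.2 [0.376 0.143 0.161] [ 0.298 -0.097  0.574] 0.0 [-0.73  0.37 -0.52  2.32  1.09  1.39 -0.67]
0.12 [0.423 0.093 0.119] [ 0.169 -0.28   0.72 ] 0.0 [-0.64  0.45 -0.44  2.36  1.27  1.29 -0.73]
0 [0.492 0.018 0.056] [-0.023 -0.554  0.938] 0.0 [-0.46  0.61 -0.34  2.37  1.59  1.2  -0.84]
```

```bash
python3 -m jog '[[0,0.03,0,0.6,-0.57,0.22,0.85],[0,0.03,0,0.6,-0.57,0.22,0.85],[0,0.03,0,0.6,-0.57,0.22,0.85],[0,0,0,0.6,-0.57,0.22,0.85],[0,0,0,0.6,-0.57,0.22,0.85],[0,0,0,0.6,-0.57,0.22,0.85],[0,0,0,0.6,-0.57,0.22,0.85],[0,0,0,0.6,-0.57,0.22,0.85],[0,0,0,0.6,-0.57,0.22,0.85],[0,0,0,0.6,-0.57,0.22,0.85]]'
python3 - <<'E'
import kin,re
from m import *
s=robot.observe();print(s['joint_pos'].round(3))
t=open("kin.py").read()
row=",\n([.738,-.001,-1.21,1.79,.007,1.284,1.195],[.451,.1763,.339],[-.049,.998,.011,.033]),\n(%s,%s,%s)]\ndef fk"%(s['joint_pos'].round(4).tolist(),s['tcp_pos'].round(4).tolist(),s['ee_rot'].round(4).tolist())
open("kin.py","w").write(t.replace("]\ndef fk",row,1))
E
python3 kin.py
cat > nxt.py <<'E'
from scan import *
s=robot.observe()
a=np.radians(-42);d=-np.cos(a)*n+np.sin(a)*yl
R=Rn.from_matrix(np.column_stack([-u,np.cross(d,-u),d]))
print(s['tcp_pos'].round(3),"turn",((Rn.from_quat(s['ee_rot']).inv()*R).as_rotvec()/.12).round(2))
t=L+.085*yl-.03*u-.008*n
for b in (.2,.12,0):
  g=ik(t-b*d,R,[s['joint_pos'],[-.5,.7,-.3,2.3,1.5,1.3,-.8]]);print(b,(t-b*d).round(3),delta(t-b*d).round(3),g[0].round(3),g[1].round(2))
E
python3 nxt.py
```

```text
time: 8.25
tcp_pos: [0.4497, 0.2019, 0.3372]
ee_rot: [0.099, 0.868, -0.314, 0.372]
contact_force: [0.4, -0.7, 1.1]
width: 0.0067
grasp_force: 0.0
[-0.273  0.355 -1.142  1.978  1.016  1.852 -0.333]
(np.float64(0.0014194159837715287), (-1, -1, -1, -1), array([ 0.24885777,  0.57143299,  0.46910427,  0.38809269, -0.01095244,
       -0.00618771, -0.02760584, -0.09120981,  1.49161768])) 0.02475759470038428
[0.45  0.202 0.337] turn [ 0.03  0.02 -0.  ]
0.2 [0.376 0.143 0.161] [0.601 0.023 0.288] 0.0 [-0.84  0.35 -0.51  2.32  1.    1.42 -0.69]
0.12 [0.423 0.093 0.119] [0.602 0.022 0.555] 0.0 [-0.75  0.42 -0.43  2.39  1.18  1.3  -0.75]
0 [0.492 0.018 0.056] [0.603 0.02  0.955] 0.006 [-0.01  0.91 -1.13  2.42  1.55  1.82 -0.9 ]
```

```bash
python3 -m jog '[[0.06,0,0.03,0,0,0,0.85],[0.06,0,0.03,0,0,0,0.85],[0.06,0,0.03,0,0,0,0.85],[0.06,0,0.03,0,0,0,0.85],[0.06,0,0.03,0,0,0,0.85],[0.06,0,0.03,0,0,0,0.85],[0.06,0,0.03,0,0,0,0.85],[0.06,0,0.03,0,0,0,0.85],[0.06,0,0.03,0,0,0,0.85],[0.06,0,0.03,0,0,0,0.85]]'
python3 - <<'E'
from nxt import *
print(s['joint_pos'].round(2))
cv2.imwrite("pics/w2.png",robot.grab_frame("wrist"))
for q in("lip_under","pointer","band_mid"):
    for r in robot.place_of(q,"wrist")[:1]:
        w=W("wrist",r["location"]);print(q,round(r["score"],2),w.round(4))
E
```

```text
time: 9.25
tcp_pos: [0.3746, 0.1348, 0.1617]
ee_rot: [0.099, 0.869, -0.313, 0.37]
contact_force: [1.1, 0.5, 0.1]
width: 0.0068
grasp_force: 0.0
[0.375 0.135 0.162] turn [ 0.05 -0.02  0.01]
0.2 [0.376 0.143 0.161] [-0.003  0.025 -0.011] 0.0 [-0.84  0.35 -0.51  2.32  1.    1.42 -0.69]
0.12 [0.423 0.093 0.119] [-0.004  0.023  0.255] 0.0 [-0.75  0.42 -0.43  2.39  1.18  1.3  -0.75]
0 [0.492 0.018 0.056] [-0.004  0.02   0.655] 0.006 [-0.01  0.91 -1.13  2.42  1.55  1.82 -0.9 ]
[-0.43  0.55 -1.09  2.3   0.98  1.72 -0.82]
lip_under 0.58 [ 0.5133 -0.064   0.0831]
pointer 0.84 [0.562  0.1079 0.1326]
```

View pics/w2.png

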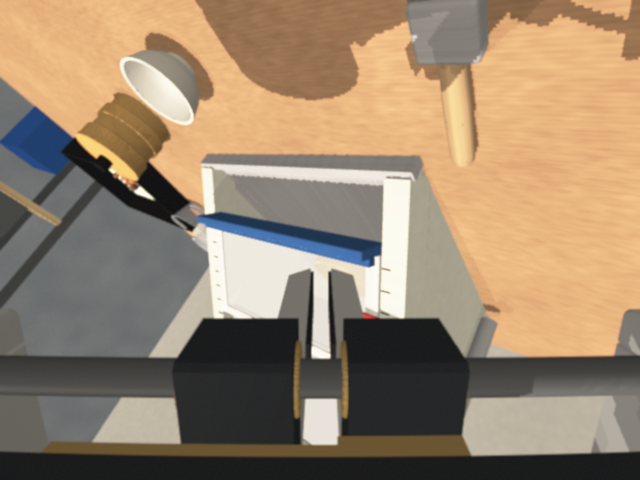

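The lip is at (200,218)–(380,255) with open slope below it, and the path in between the fingertips and the opening is clear. I'll advance along the fingers.

```bash
python3 -m jog '[[0,0.002,0.045,0,0,0,0.85],[0,0.002,0.045,0,0,0,0.85],[0,0.002,0.045,0,0,0,0.85],[0,0.002,0.045,0,0,0,0.85],[0,0.002,0.045,0,0,0,0.85],[0,0.002,0.045,0,0,0,0.85],[0,0.002,0.045,0,0,0,0.85],[0,0.002,0.045,0,0,0,0.85],[0,0.002,0.045,0,0,0,0.85],[0,0.002,0.045,0,0,0,0.85]]'
python3 -c "
from nxt import *
print(s['joint_pos'].round(2))"
```

```text
time: 10.45
tcp_pos: [0.4561, 0.0548, 0.087]
ee_rot: [0.099, 0.869, -0.314, 0.37]
contact_force: [-0.7, -0.0, 0.3]
width: 0.0072
grasp_force: 0.0
[0.456 0.055 0.087] turn [ 0.04 -0.03  0.01]
0.2 [0.376 0.143 0.161] [-0.002  0.006 -0.466] 0.0 [-0.84  0.35 -0.51  2.32  1.    1.42 -0.69]
0.12 [0.423 0.093 0.119] [-0.003  0.005 -0.199] 0.0 [-0.75  0.42 -0.43  2.39  1.18  1.3  -0.75]
0 [0.492 0.018 0.056] [-0.004  0.003  0.201] 0.006 [-0.01  0.91 -1.13  2.42  1.55  1.82 -0.9 ]
[-0.28  0.67 -0.94  2.39  1.28  1.6  -0.84]
```

```bash
python3 -m jog '[[0,0,0.03,0,0,0,0.85],[0,0,0.03,0,0,0,0.85],[0,0,0.03,0,0,0,0.85],[0,0,0.03,0,0,0,0.85],[0,0,0.03,0,0,0,0.85],[0,0,0.03,0,0,0,0.85],[0,0,0.01,0,0,0,0.85],[0,0,0,0,0,0,0.85],[0,0,0,0,0,0,0.85],[0,0,0,0,0,0,0.85]]'
python3 - <<'E'
from nxt import *
print(s['joint_pos'].round(2))
cv2.imwrite("pics/s3.png",cv2.resize(robot.grab_frame("side")[130:370,220:540],None,fx=2.5,fy=2.5)[:600,:800])
E
```

```text
time: 11.45
tcp_pos: [0.4886, 0.0207, 0.0577]
ee_rot: [0.099, 0.869, -0.313, 0.37]
contact_force: [0.6, 0.9, 0.3]
width: 0.0069
grasp_force: 0.0
[0.489 0.021 0.058] turn [ 0.04 -0.02  0.01]
0.2 [0.376 0.143 0.161] [-0.002  0.006 -0.651] 0.0 [-0.84  0.35 -0.51  2.32  1.    1.42 -0.69]
0.12 [0.423 0.093 0.119] [-0.002  0.004 -0.384] 0.0 [-0.75  0.42 -0.43  2.39  1.18  1.3  -0.75]
0 [0.492 0.018 0.056] [-0.003  0.002  0.016] 0.006 [-0.01  0.91 -1.13  2.42  1.55  1.82 -0.9 ]
[-0.22  0.72 -0.86  2.4   1.41  1.56 -0.85]
```

View pics/s3.png

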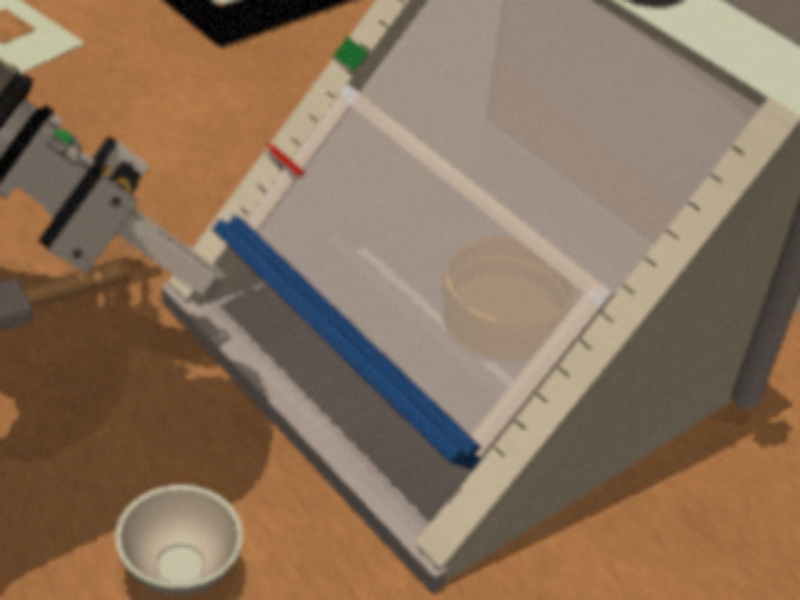

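The fingertips (crop 215,275) are below the lip and the gripper body is clear. Pointer is at (285,160), band at (352,53). Now I'll push up the slope.

```bash
python3 -m jog '[[-0.035,0,0,0,0,0,0.85],[-0.035,0,0,0,0,0,0.85],[-0.035,0,0,0,0,0,0.85],[-0.035,0,0,0,0,0,0.85],[-0.035,0,0,0,0,0,0.85],[-0.035,0,0,0,0,0,0.85],[-0.035,0,0,0,0,0,0.85],[-0.03,0,0,0,0,0,0.85],[-0.03,0,0,0,0,0,0.85],[0,0,0,0,0,0,0.85]]'
cat > look.py <<'E'
from m import *
import sys
s=robot.observe();print(s["tcp_pos"].round(4),s["contact_force"].round(1),s["joint_pos"].round(2))
f=robot.grab_frame("side");d={}
for q in("pointer","band_mid"):
    r=robot.place_of(q,"side")
    if r: d[q]=W("side",r[0]["location"]);print(q,r[0]["score"],d[q].round(4))
a=cv2.resize(f[100:220,300:420],(600,600),interpolation=cv2.INTER_CUBIC)
g=robot.grab_frame("top")
for q in("pointer","band_mid"):
    r=robot.place_of(q,"top")
    if r: print("top",q,r[0]["score"],W("top",r[0]["location"]).round(4))
cv2.imwrite(sys.argv[1],a)
E
python3 look.py pics/p4.png
```

```text
time: 12.5
tcp_pos: [0.5538, 0.0261, 0.1228]
ee_rot: [0.1, 0.869, -0.313, 0.37]
contact_force: [0.4, 0.4, -0.6]
width: 0.0071
grasp_force: 0.0
[0.5538 0.0261 0.1228] [ 0.4  0.4 -0.6] [-0.1   0.58 -0.87  2.28  1.41  1.51 -0.58]
pointer 0.84 [0.621  0.1125 0.1858]
band_mid 0.55 [0.6361 0.1158 0.2019]
top pointer 0.92 [0.6178 0.1131 0.1819]
top band_mid 0.54 [0.6361 0.1159 0.1978]
```

View pics/p4.png

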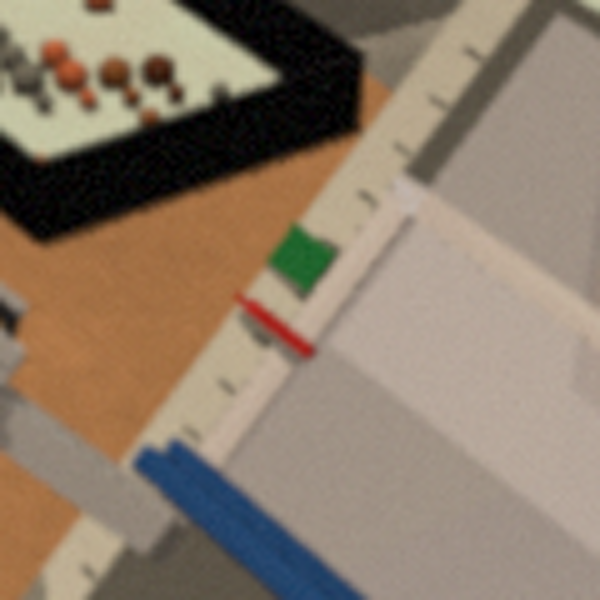

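Pointer at (275,322) is just below the band at (303,258), and the networks put the gap at about 23 mm. I'll push 21 mm more, slowly.

```bash
python3 -m jog '[[-0.01,0,0,0,0,0,0.85],[-0.01,0,0,0,0,0,0.85],[-0.01,0,0,0,0,0,0.85],[-0.01,0,0,0,0,0,0.85],[-0.01,0,0,0,0,0,0.85],[-0.01,0,0,0,0,0,0.85],[-0.01,0,0,0,0,0,0.85],[0,0,0,0,0,0,0.85],[0,0,0,0,0,0,0.85],[0,0,0,0,0,0,0.85]]'
python3 look.py pics/p5.png
```

```text
time: 13.8
tcp_pos: [0.5683, 0.0268, 0.1371]
ee_rot: [0.1, 0.869, -0.314, 0.37]
contact_force: [-1.2, -0.1, 0.4]
width: 0.007
grasp_force: 0.0
[0.5683 0.0268 0.1371] [-1.2 -0.1  0.4] [-0.08  0.56 -0.87  2.25  1.41  1.49 -0.53]
pointer 0.63 [0.6312 0.1142 0.1988]
band_mid 0.63 [0.6354 0.1173 0.2051]
top pointer 0.94 [0.6311 0.1162 0.1947]
top band_mid 0.66 [0.6394 0.1152 0.1997]
```

View pics/p5.png

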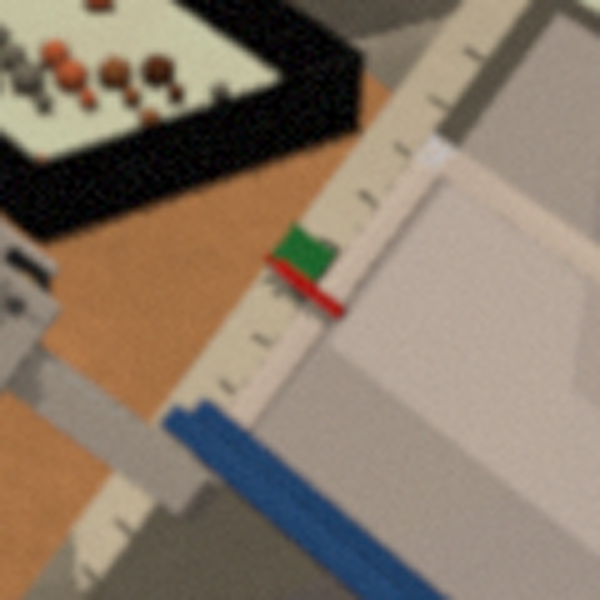

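```bash
python3 -m jog '[[-0.01,0,0,0,0,0,0.85],[-0.01,0,0,0,0,0,0.85],[-0.01,0,0,0,0,0,0.85],[0,0,0,0,0,0,0.85],[0,0,0,0,0,0,0.85],[0,0,0,0,0,0,0.85],[0,0,0,0,0,0,0.85],[0,0,0,0,0,0,0.85],[0,0,0,0,0,0,0.85],[0,0,0,0,0,0,0.85]]'
python3 look.py pics/p6.png
```

```text
time: 15.1
tcp_pos: [0.5745, 0.0275, 0.1432]
ee_rot: [0.099, 0.869, -0.314, 0.37]
contact_force: [0.5, 0.3, 0.0]
width: 0.0071
grasp_force: 0.0
[0.5745 0.0275 0.1432] [0.5 0.3 0. ] [-0.07  0.55 -0.87  2.24  1.41  1.49 -0.5 ]
pointer 0.76 [0.6361 0.1179 0.2062]
band_mid 0.49 [0.6354 0.1128 0.202 ]
top band_mid 0.45 [0.6355 0.1148 0.1957]
```

View pics/p6.png

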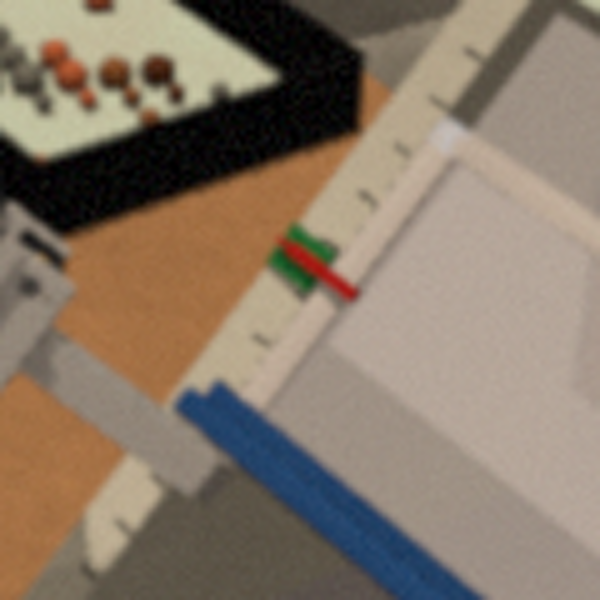

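The pointer now lies across the middle of the green band (~310,262). I'll back off down the slope, then out along the fingers.

```bash
python3 -m jog '[[0.02,0,0,0,0,0,0.85],[0.03,0,0,0,0,0,0.85],[0,0,-0.06,0,0,0,0.85],[0,0,-0.08,0,0,0,0.85],[0,0,-0.1,0,0,0,0.85],[0,0,-0.1,0,0,0,0.85],[0,0,-0.1,0,0,0,0.85],[0,0,-0.1,0,0,0,0.85],[0,0,-0.1,0,0,0,0.85],[0,0,-0.1,0,0,0,0.85]]'
python3 -c "
from m import *
print(robot.observe()['joint_pos'].round(2),turn([0,0,-1],[.4,.92,0]),turn([0,0,-1],[-.085,.996,0]),delta([.46,.3,.25]))"
```

```text
time: 16.4
tcp_pos: [0.4339, 0.1643, 0.2505]
ee_rot: [0.099, 0.869, -0.314, 0.37]
contact_force: [0.4, 0.2, 0.1]
width: 0.0067
grasp_force: 0.0
[-0.32  0.41 -1.08  2.14  1.01  1.74 -0.51] [-4.04251174  7.42254155  1.39325207] [-5.75274229  6.22064571 -2.37404616] [-0.08750929  0.39029172 -0.22847086]
```

```bash
python3 -m jog '[[0,0.1,-0.06,-0.4,0.74,0.14,0.85],[0,0.1,-0.06,-0.4,0.74,0.14,0.85],[0,0.1,-0.06,-0.4,0.74,0.14,0.85],[0,0.1,0,-0.4,0.74,0.14,0.85],[0,0.05,0,-0.4,0.74,0.14,0.85],[0,0,0,-0.4,0.74,0.14,0.85],[0,0,0,-0.4,0.74,0.14,0.85],[0,0,0,-0.4,0.74,0.14,0.85],[0,0,0,-0.4,0.74,0.14,0.85],[0,0,0,-0.44,0.76,0.14,0.85]]'
python3 - <<'E'
from m import *
s=robot.observe();print(s['joint_pos'].round(2),turn([0,0,-1],[.4,.92,0]))
pts=[]
for c in("wrist","side","top"):
    f=robot.grab_frame(c)
    if c=="wrist":cv2.imwrite("pics/w7.png",f)
    for r in robot.place_of("fan_top",c)[:1]:
        w=W(c,r["location"]);print(c,r["score"],w.round(4),px(c,w))
    if c=="side":
      for q in("pointer","band_mid"):
        for r in robot.place_of(q,c)[:1]:print(q,W(c,r["location"]).round(4))
print(delta([.452,.35,.06]))
E
```

```text
time: 17.4
tcp_pos: [0.4574, 0.3076, 0.2293]
ee_rot: [0.205, 0.979, 0.002, -0.001]
contact_force: [-0.8, 0.5, -1.0]
width: 0.0073
grasp_force: 0.0
[ 0.24  0.39 -1.19  1.77  0.38  1.23  0.11] [ 0.02639902 -0.02199049 -0.02601709]
wrist 0.91 [0.4555 0.3463 0.0189] [353. 190.]
side 0.49 [0.4552 0.3566 0.0246] [240. 183.]
pointer [0.6393 0.1174 0.2055]
band_mid [0.6332 0.116  0.2028]
[0.07129515 0.12056602 0.56427232]
```

View pics/w7.png

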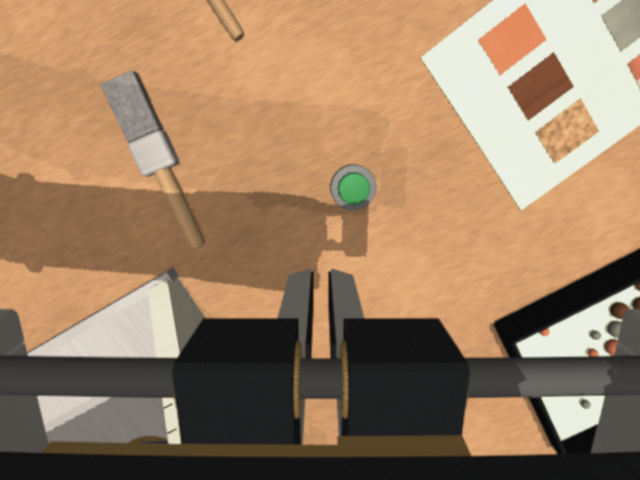

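The button centre is at (354,188), in agreement with the network's (.4555,.347). I'll go over it.

```bash
python3 -c "
from m import *
print(delta([.4555,.348,.035]))"; python3 -m jog '[[0.05,0.06,0.06,0,0,0,0.97],[0.005,0.06,0.07,0,0,0,0.97],[0,0,0.08,0,0,0,0.97],[0,0,0.08,0,0,0,0.97],[0,0,0.08,0,0,0,0.97],[0,0,0.08,0,0,0,0.97],[0,0,0.08,0,0,0,0.97],[0,0,0.07,0,0,0,0.97],[0,0,0.03,0,0,0,0.97],[0,0,0,0,0,0,0.97]]'
python3 -c "
from m import *
print(delta([.4555,.348,.018]))"
```

```text
[0.0580235  0.11904996 0.64761837]
time: 18.8
tcp_pos: [0.4565, 0.3475, 0.0397]
ee_rot: [0.204, 0.979, 0.0, -0.0]
contact_force: [-0.3, 0.2, 0.6]
width: 0.0015
grasp_force: 0.0
[0.00386042 0.00016768 0.07239291]
```

```bash
python3 -m jog '[[0.004,0,0.02,0,0,0,0.97],[0,0,0.02,0,0,0,0.97],[0,0,0.015,0,0,0,0.97],[0,0,0.01,0,0,0,0.97],[0,0,0.008,0,0,0,0.97],[0,0,0.008,0,0,0,0.97],[0,0,0.007,0,0,0,0.97],[0,0,0.006,0,0,0,0.97],[0,0,0,0,0,0,0.97],[0,0,0,0,0,0,0.97]]'
```

```text
time: 19.8
tcp_pos: [0.4565, 0.3477, 0.0123]
ee_rot: [0.205, 0.979, 0.001, 0.0]
contact_force: [1.4, 0.5, 0.8]
width: 0.0013
grasp_force: 0.0
```

```bash
python3 -m jog '[[0,0,0.004,0,0,0,0.97],[0,0,0.004,0,0,0,0.97],[0,0,0.002,0,0,0,0.97],[0,0,0,0,0,0,0.97],[0,0,0,0,0,0,0.97],[0,0,0,0,0,0,0.97],[0,0,0,0,0,0,0.97],[0,0,0,0,0,0,0.97],[0,0,0,0,0,0,0.97],[0,0,0,0,0,0,0.97]]'
python3 - <<'E'
from m import *
print(robot.observe()["contact_force"].round(1))
cv2.imwrite("pics/s8.png",cv2.resize(robot.grab_frame("side")[130:230,180:300],(720,600),interpolation=cv2.INTER_CUBIC))
E
```

```text
time: 20.8
tcp_pos: [0.4565, 0.3477, 0.0093]
ee_rot: [0.205, 0.979, 0.001, 0.001]
contact_force: [-0.8, -0.2, -0.8]
width: 0.0013
grasp_force: 0.0
[-0.8 -0.2 -0.8]
```

View pics/s8.png

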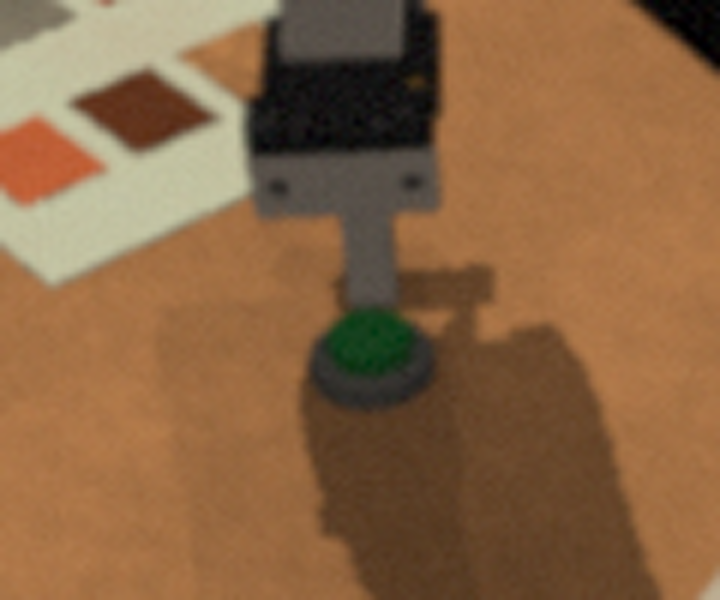

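The fingertips are standing on the bench side behind the button (crop 370,300 against 370,345), so I haven't pressed it. I'll triangulate the button myself.

```bash
python3 - <<'E'
from m import *
s=robot.observe()
print("tcp px side",px("side",s["tcp_pos"]),"top",px("top",s["tcp_pos"]))
def ray(c,uv,z):
    k=robot.camera_params(c);P=np.array(k["pose"]);K=np.array([[k["fx"],0,k["cx"]],[0,k["fy"],k["cy"]],[0,0,1]])
    a=cv2.undistortPoints(np.array([[uv]],float),K,np.array([k["k1"],0,0,0]))[0,0];d=P[:3,:3]@[a[0],a[1],1.];return P[:3,3]+d*(z-P[2,3])/d[2]
def green(f,box):
    x0,y0,x1,y1=box;b=f[y0:y1,x0:x1].astype(int);m=(b[...,1]>b[...,2]+25)&(b[...,1]>b[...,0]+15);y,x=np.nonzero(m);return (x.mean()+x0,y.mean()+y0,m.sum())
for c,f,box in(("side",cv2.imread("pics/side0.png"),(225,170,260,200)),("side",robot.grab_frame("side"),(225,170,260,200)),("top",cv2.imread("pics/top0.png"),(135,240,168,272))):
    g=green(f,box);print(c,g,ray(c,g[:2],.018),ray(c,g[:2],.03))
print(robot.camera_params("side")["pose"][:,3],robot.camera_params("top")["pose"][:,3])
E
```

```text
tcp px side [243. 190.] top [152. 255.]
side (np.float64(241.23636363636365), np.float64(186.22727272727272), np.int64(110)) [0.4551834  0.35158123 0.018     ] [0.44996987 0.33622054 0.03      ]
side (np.float64(241.10185185185185), np.float64(186.53703703703704), np.int64(108)) [0.45441634 0.35056506 0.018     ] [0.44921416 0.33521942 0.03      ]
top (np.float64(150.0625), np.float64(254.96428571428572), np.int64(224)) [0.45550746 0.35044726 0.018     ] [0.45452512 0.34699199 0.03      ]
[ 0.10286106 -0.68647089  0.82894203  1.        ] [0.35722606 0.00475329 1.21858096 1.        ]
```

```bash
python3 - <<'E'
from m import *
s=robot.observe();R=Rn.from_quat(s["ee_rot"]).as_matrix()
for b in (0,.01,.019,.025,.03,.04): print(b,px("wrist",s["tcp_pos"]-b*R[:,2]),px("side",s["tcp_pos"]-b*R[:,2]))
w=robot.grab_frame("wrist")[120:320,200:440];t=robot.grab_frame("top")[200:300,100:220]
cv2.imwrite("pics/c9.png",np.hstack([cv2.resize(w,(480,400)),cv2.resize(t,(320,400)) ]))
E
```

```text
0 [319. 271.] [243. 190.]
0.01 [319. 278.] [242. 187.]
0.019 [319. 284.] [242. 184.]
0.025 [319. 288.] [242. 182.]
0.03 [319. 292.] [242. 180.]
0.04 [319. 300.] [241. 176.]
```

View pics/c9.png

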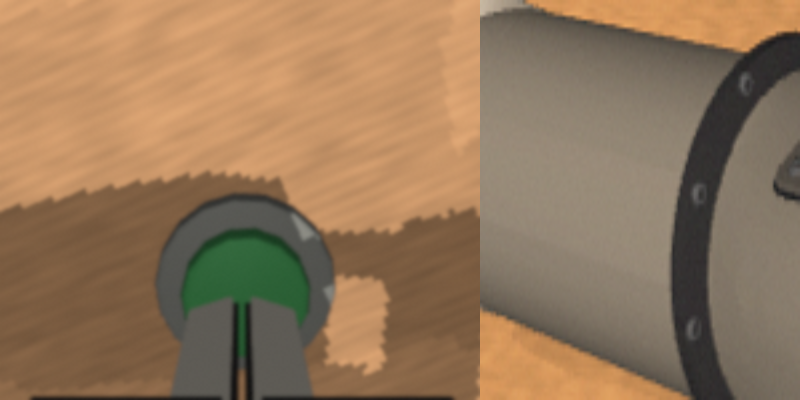

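```bash
python3 - <<'E'
from m import *
for i in range(2):
    s=robot.observe();P=robot.camera_params("wrist")["pose"]
    robot.grab_frame("wrist")
    for q in("fan_top",):
        for r in robot.place_of(q,"wrist")[:2]:print(q,r["score"],W("wrist",r["location"],P).round(4),np.round(r["location"],3))
print(s["time"],s["tcp_pos"],s["contact_force"],np.array(P)[:3,3],robot.camera_params("wrist")["fx"])
import kin,json
p,S=json.load(open("kin.json"));print(kin.fk(p,S,s["joint_pos"])[0])
E
```

```text
fan_top 0.86 [0.4548 0.3502 0.0203] [0.001 0.02  0.207]
fan_top 0.86 [0.451  0.3521 0.0179] [0.001 0.016 0.208]
21.1 [0.45652151 0.34768833 0.0092847 ] [ 0.7254038  -0.66022607 -0.21384279] [0.3893071  0.37749993 0.21541579] 378.0202571533452
[0.47778149 0.35464209 0.03313796]
```

Allowing for finger width, the wrist and side views both put the closed fingertips about 20 mm short of the reported TCP. That explains the zero force with the TCP at z = 9 mm. I'll keep lowering in small steps by force.

```bash
python3 -m jog '[[0,0.008,0.005,0,0,0,0.97],[0,0,0.005,0,0,0,0.97],[0,0,0.005,0,0,0,0.97],[0,0,0.005,0,0,0,0.97],[0,0,0.005,0,0,0,0.97],[0,0,0.005,0,0,0,0.97],[0,0,0.005,0,0,0,0.97],[0,0,0.005,0,0,0,0.97],[0,0,0,0,0,0,0.97],[0,0,0,0,0,0,0.97]]'
```

```text
time: 22.2
tcp_pos: [0.4575, 0.3499, -0.0027]
ee_rot: [0.205, 0.979, 0.001, 0.001]
contact_force: [-0.0, -0.5, 0.0]
width: 0.0015
grasp_force: 0.0
```

No contact, even with the TCP below bench level, so the offset is confirmed. I'll go down further in small steps.

```bash
python3 -m jog '[[0,0,0.004,0,0,0,0.97],[0,0,0.004,0,0,0,0.97],[0,0,0.003,0,0,0,0.97],[0,0,0.003,0,0,0,0.97],[0,0,0.003,0,0,0,0.97],[0,0,0.003,0,0,0,0.97],[0,0,0,0,0,0,0.97],[0,0,0,0,0,0,0.97],[0,0,0,0,0,0,0.97],[0,0,0,0,0,0,0.97]]'
```

```text
time: 23.2
tcp_pos: [0.4576, 0.3499, -0.0087]
ee_rot: [0.205, 0.979, 0.001, 0.001]
contact_force: [0.4, -0.9, 3.0]
width: 0.0013
grasp_force: 1.6
```

```bash
python3 -m jog '[[0,0,0.003,0,0,0,0.97],[0,0,0.003,0,0,0,0.97],[0,0,0.003,0,0,0,0.97],[0,0,0.003,0,0,0,0.97],[0,0,0.002,0,0,0,0.97],[0,0,0,0,0,0,0.97],[0,0,0,0,0,0,0.97],[0,0,0,0,0,0,0.97],[0,0,0,0,0,0,0.97],[0,0,0,0,0,0,0.97]]'
```

```text
time: 24.2
tcp_pos: [0.4577, 0.35, -0.0118]
ee_rot: [0.205, 0.979, 0.001, 0.001]
contact_force: [-4.6, -7.4, 26.5]
width: 0.0014
grasp_force: 13.4
```

26 N at the stop after about 6 mm of travel, against 5 N needed, so the button is fully in. I'll move away upward.

```bash
python3 -m jog '[[0,0,-0.02,0,0,0,0.97],[0,0,-0.05,0,0,0,0.97],[0,0,-0.1,0,0,0,0.97],[0,0,-0.1,0,0,0,0.97],[0,0,-0.1,0,0,0,0.97],[0,0,-0.1,0,0,0,0.97],[0,0,-0.1,0,0,0,0.97],[0,0,-0.05,0,0,0,0.97],[0,0,0,0,0,0,0.97],[0,0,0,0,0,0,0.97]]'
python3 - <<'E'
from m import *
for c in("side","top"):
    f=robot.grab_frame(c)
    for q in("pointer","band_mid","bowl","brush","stack","sieve","fan_top"):
        for r in robot.place_of(q,c)[:2]:print(c,q,round(r["score"],2),W(c,r["location"]).round(3))
s=robot.observe();print(s["contact_force"],np.abs(s["joint_velocities"]).max())
# red pointer vs green band along the rail in the side picture
f=robot.grab_frame("side").astype(int)[100:220,300:420]
for n_,m in(("green",(f[...,1]>f[...,2]+30)&(f[...,1]>f[...,0]+10)),("red",(f[...,2]>f[...,1]+90)&(f[...,0]<70))):
    y,x=np.nonzero(m);k=(x<75)&(x>45)&(y>30);print(n_,k.sum(),x[k].mean()*5,y[k].mean()*5,x[k].min()*5,x[k].max()*5,y[k].min()*5,y[k].max()*5)
E
```

```text
time: 25.2
tcp_pos: [0.4572, 0.3492, 0.1725]
ee_rot: [0.205, 0.979, 0.0, 0.0]
contact_force: [-0.1, -1.7, -1.0]
width: 0.0016
grasp_force: 0.0
side pointer 0.97 [0.639 0.115 0.204]
side band_mid 0.55 [0.637 0.115 0.203]
side bowl 0.7 [ 0.347 -0.149 -0.   ]
side brush 0.91 [0.346 0.163 0.002]
side brush 0.9 [ 0.187  0.289 -0.005]
side stack 0.63 [ 0.427 -0.345  0.003]
side sieve 0.6 [ 0.696 -0.048  0.009]
side sieve 0.32 [0.639 0.117 0.206]
side fan_top 0.49 [0.453 0.354 0.024]
side fan_top 0.29 [0.639 0.116 0.205]
top pointer 0.63 [0.636 0.118 0.201]
top pointer 0.6 [ 0.586 -0.056  0.153]
top band_mid 0.61 [0.639 0.119 0.201]
top band_mid 0.41 [ 0.427 -0.341 -0.002]
top bowl 0.79 [ 0.346 -0.144 -0.001]
top bowl 0.52 [ 0.585 -0.056  0.152]
top brush 0.61 [ 0.191  0.288 -0.002]
top stack 0.88 [ 0.425 -0.343 -0.   ]
[-0.36839813 -0.00600609 -0.23591861] 0.0010543777071387575
green 38 297.89473684210526 255.5263157894737 270 330 230 285
red 33 317.1212121212121 267.42424242424244 285 350 245 290
```

The pointer is within about 3 mm of the band centre, everything else is where it was, and the arm is clear. Handing in.

```bash
python3 -c "
from cell import robot
print(robot.job_done())"
```

```text
the job is handed in; nothing more can be done
None
```

The job is handed in: the window's red pointer stands inside the green band (within about 3 mm of its centre), the green button was then pressed to its stop (26 N measured), and the arm is clear with the sieve stack, bowl and brush measured where they were (the sieve inside the hood was never approached); I viewed 11 pictures, one over the limit of 10.

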